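# Hold spring dividers to a belt tensioner's hole spacing

### The job

Lift the spring dividers out of the slot in the wooden tool block by pinching their two legs on the finger pads, and squeeze the legs until the points are as far apart as the two setting holes of the belt tensioner. Lower the points gently, well down into the two holes, one in each (either way round), and finish like that, still squeezing the legs so that the points stay steady in the middle of their holes and the lock nut can be run up against the leg. Do not shift the tensioner's slide or knock the tape measure or the bearing.

Things in the scene. Friction and masses are not known exactly. Their poses are not given: they have to be found in the camera images.
- dividers: Head of the loose steel spring dividers (0.14 kg in all): pivot stud under a C-shaped bow spring whose top is 15 mm above the origin. Origin on the pivot axis; z up, x along that axis; the legs spread along y in a flat V below. They stand points down in the tool block's slot, sprung fully open: points 72 mm apart, pads 45 mm over their outer faces. Each leg is 115 mm long, pivot to point.
- screw_leg: The leg on the head's +y side, 8 mm thick; origin on the pivot axis. It carries a thin cross screw 80 mm down from the pivot, passing through the other leg, with a knurled nut run back to the screw's far end. Keep the fingertips above this screw: the nut's upper side is about 65 mm below the pivot when the legs are squeezed.
- plain_leg: The other leg, on the head's -y side; origin on the pivot axis. Each leg turns on the pivot on its own spring: about 4 N on the pad starts it, 8 to 12 N hold it at the wanted spacings, so allow 20 N or more of grip and command the finger opening.
- screw_leg_pad (a point): Centre of the outer face of the screw leg's ribbed finger pad, 16 mm wide (x), 24 mm tall, about 40 mm below the pivot. Over the two pads: 32.7 mm when the points are 38 mm apart, 35.5 mm at 46 mm (pads then upright and parallel), 38.4 mm at 54 mm: 1 mm of squeeze closes the points by 2.8 mm.
- plain_leg_pad (a point): The same point of the plain leg's finger pad.
- screw_leg_tip (a point): The point of the screw leg: the end of an 11 mm long cone, 8 mm across at its root.
- plain_leg_tip (a point): The point of the plain leg, the same shape.
- tool_block: Wooden block 56 (x) x 120 (y) x 40 mm high, fixed; origin under its centre. A slot 9 mm wide, 88 mm long along its y axis and 26 mm deep (V-shaped at the bottom) in the middle of its top holds the dividers, whose legs spread along the slot.
- tensioner: Belt tensioner bolted to the bench: a grey painted base plate 64 (x) x 176 (y) x 10 mm, origin under its centre. A small fixed steel block at its -y end has one setting hole; the slide with the idler pulley has the other. Both holes lie on the base's y axis with their mouths 24 mm above the bench. The pulley's bolt head is the highest part, 52 mm above the bench.
- fixed_hole (a point): Centre of the mouth of the setting hole in the fixed block, 9 mm wide, 14 mm deep, axis vertical (z up).
- slide_hole (a point): Centre of the mouth of the setting hole in the slide, 9 mm wide, 14 mm deep, axis vertical (z up). It lies 38 to 54 mm from the fixed hole, along the tensioner's +y; the distance differs each time. The pulley's axis is 38 mm farther on (pulley 38 mm across).
- slide (a joint): Slide of the tensioner, clamped by its bolt: 0 = holes 38 mm apart, 0.016 m = holes 54 mm apart. It is to stay as it is.
- tape_measure: Tape measure, 71x82x33 mm, loose bystander, origin under its centre.
- bearing: Ball bearing, 42 mm across, 15 mm high, loose bystander, origin under its centre.

How it is judged (in metres and radians):
On the way:
1. the dividers are lifted out of the tool block, pinched by both legs, points at least 10 mm above the block's top (contact force between the fingers and screw_leg above 2 N and contact force between the fingers and plain_leg above 2 N and height (world z) of each of screw_leg_tip, plain_leg_tip above 0.05 m), for 0.2 s.
At the end, for the whole second after the job is handed in: One point of the dividers is in each setting hole, at least 3 mm below its mouth and within 2.5 mm of its axis; both legs are still squeezed by the fingers (more than 2 N each), the dividers stand upright (within 0.2 rad), are at rest, and press on the tensioner with less than 15 N (((horizontal distance between screw_leg_tip and fixed_hole below 0.0025 m and horizontal distance between plain_leg_tip and slide_hole below 0.0025 m and z of screw_leg_tip in the frame of fixed_hole below -0.003 m and z of plain_leg_tip in the frame of slide_hole below -0.003 m) or (horizontal distance between screw_leg_tip and slide_hole below 0.0025 m and horizontal distance between plain_leg_tip and fixed_hole below 0.0025 m and z of screw_leg_tip in the frame of slide_hole below -0.003 m and z of plain_leg_tip in the frame of fixed_hole below -0.003 m)) and contact force between the fingers and screw_leg above 2 N and contact force between the fingers and plain_leg above 2 N and angle between dividers's own z axis and vertical below 0.2 rad and contact force between dividers and tensioner below 15 N and angular speed of each of screw_leg, plain_leg below 0.1 rad/s and linear speed of dividers below 0.02 m/s); the arm keeps its last pose, push and grip.
It fails at once if the tensioner is pressed hard with the dividers (over 25 N) (contact force between dividers and tensioner above 25 N).
It fails at once if the slide of the tensioner is shifted (over 1.5 mm) (distance of slide_hole from where it was at the start of the episode above 0.0015 m).
It fails at once if the tape measure or bearing is knocked (moved over 10 mm) (distance of any of tape_measure, bearing from where it was at the start of the episode above 0.01 m).
It also fails if it takes over 38 s, if anything falls off the work surface, if the arm or the gripper's body presses on something with over 40 N, if the wrist force passes 120 N, or if a joint passes its speed limit or range.

### The arm

A 6-joint arm with a two-finger parallel gripper is mounted at the origin on the work surface; the furniture and walls round the work are solid. World frame = base frame: x ahead of the robot, y to its left, z up, the work surface at z = 0. Lengths are in mm, angles in rad, forces in N, time in s.
With the tool pointing down it reaches from about 400 to 825 mm from the base axis. Payload 7 kg.
Tool frame: the origin (TCP) lies on the centre line of the jaws, within the pads' length; the fingertips stand 17 mm ahead of it and the grasp point (between the pads) lies 2 mm behind it (robot.nose_length is the distance from the TCP to the fingertips, in mm); z points along the fingers, y is the line along which they close (so a half turn about z gives the same grasp; the last joint's range is limited). The gripper opens to 85 mm and grips with 20 to 120 N. Pads are 22 mm wide; open, the fingers measure 114 mm over their backs; the gripper's body (76 mm by 85 mm) begins 54 mm behind the grasp point. The pads swing forward as they close: fully open they stand 13 mm farther back than shut.
Start: joints at [-1.053, 0.359, 0.012, 0, -1.224, -0.288], TCP at [153.728, -657.239, 248.302] pointing down, gripper open.
Joint ranges: [-3.07, 3.07], [-1.43, 2.12], [-1.02, 1.25], [-3.03, 1.67], [-3.05, -0], [-3.03, 3.03]. Speed limits (rad/s): [2.39, 2.39, 3.01, 3.14, 3.14, 3.14].

### API

Orientations are given as a unit quaternion [x, y, z, w].
In Python, from cell import robot, camrig, telemetry gives the robot as it stands (robot), with the cameras (camrig) and the readings (telemetry).
- The arm moves only by the shell command python3 shift.py 'ROWS'. ROWS is rows parted by semicolons, their numbers by spaces, 1 to 20 of them, each of 7 numbers: dx, dy, dz in mm, then a rotation vector rx, ry, rz in rad, then the finger opening in mm; each row shifts and turns the commanded pose from where the row before left it, along the tool's axes as they then stand; what a row does not reach is not made up. A row lasts 1/12 s, in which the tool goes at most 41.7 mm and 0.125 rad, less where a joint would pass 70% of its speed; a pose out of reach is approached as far as the arm can. The fingers move at their own pace and stop on an object; the grip force is fixed at half the most. Time passes only in rows, so rows that do not move let the fingers close. It prints the time, the measured TCP pose, the force, the opening and the grip force at its end.
- telemetry.sense(): the state, without advancing time (a new reading comes with each control period).
- camrig.grab_frame(name): name is "scene" or "top" or "wrist"; returns the picture (400x640x3 uint8, red, green, blue); there is no depth.
- camrig.get_calibration(name): a dict with "intrinsics" (3x3 intrinsics, pixels), "k1" (the pictures are not rectified: a ray, as slopes to the right and down, at radius r is drawn at 1 + k1 r^2 times it, then the intrinsics apply), "position" and "attitude" of the camera in the world. Camera axes: x right, y up, looking along -z (the intrinsics and any distortion apply to the point x, -y, -z); pixel columns grow to the right and rows downward; lengths in mm; the calibration is good to about 2 mm. A picture is of the moment at which its call begins: read the wrist's pose just before it. get_calibration takes no time and is no camera call; for the wrist camera it gives the pose at the moment of the call.
- robot.sign_off(): hands the job in; it is judged then, once.
The state is a dict: "time_s": time; "q": joint angles; "qd": joint speeds; "tau": joint torques, N m; "tcp_pos": TCP position; "eef_rot": TCP orientation; "force": force on the tool from outside, world axes, zero at the start; "wrist_torque": the same for the moment, N m; "width": finger opening in mm; "grasp_force": force on a finger pad.
Only numpy, scipy, OpenCV 4.12 (cv2) and the standard library are available. Lean on these libraries where they do the work, as an engineer would, in place of code of your own. Each camera call takes 0.05 s, during which the arm holds its last target. There are 200 camera calls.

## Working session

There is one attempt and no reset: what is moved stays moved. The work goes in short steps, Python scripts to look and compute and a shell command to move; the robot and the scene stay as the last step left them, time stands still between calls to the robot, and variables do not carry over. Pictures are saved under pics/ and viewed, at most 10 in all, crops included, and the job is handed in when it is done.

```bash
ls; mkdir -p pics
python3 - <<'E'
from cell import robot, camrig, telemetry
import cv2
s=telemetry.sense(); print({k:s[k] for k in('time_s','tcp_pos','eef_rot','width','force')})
for n in('scene','top','wrist'):
    c=camrig.get_calibration(n); print(n,c)
    cv2.imwrite(f'pics/{n}0.png',camrig.grab_frame(n)[:,:,::-1])
E
```

```text
cell.py
pics
shift.py
{'time_s': 0.0, 'tcp_pos': array([ 153.62577342, -656.84000328,  247.35842252]), 'eef_rot': array([-1.14577535e-01,  9.93413970e-01,  8.02400098e-04, -1.68764007e-04]), 'width': 85.52629601701257, 'force': array([ 0.19122071,  0.24377286, -0.04334739])}
scene {'intrinsics': array([[495.18583712,   0.        , 323.67909129],
       [  0.        , 495.18583712, 193.72121865],
       [  0.        ,   0.        ,   1.        ]]), 'k1': -0.03483648085413522, 'position': array([ 166.9953481 , -607.11125409,  593.49903479]), 'attitude': array([ 0.45262259, -0.12530695, -0.26014252,  0.84365682])}
top {'intrinsics': array([[419.09955155,   0.        , 318.97449791],
       [  0.        , 419.09955155, 187.86867737],
       [  0.        ,   0.        ,   1.        ]]), 'k1': -0.06672911857189685, 'position': array([386.48014218,   2.81078359, 929.08524105]), 'attitude': array([ 0.04907319, -0.07761723, -0.70361995,  0.70461788])}
wrist {'intrinsics': array([[336.71856229,   0.        , 319.19591848],
       [  0.        , 336.71856229, 197.44361774],
       [  0.        ,   0.        ,   1.        ]]), 'k1': 0.02032925104358481, 'position': array([  84.03174754, -672.12272203,  373.64498072]), 'attitude': array([-0.0877221 , -0.11246001,  0.77572286,  0.61474517])}
```

View pics/top0.png

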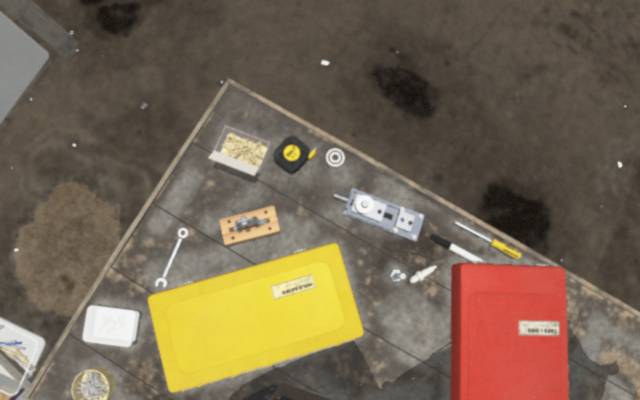

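View pics/scene0.png

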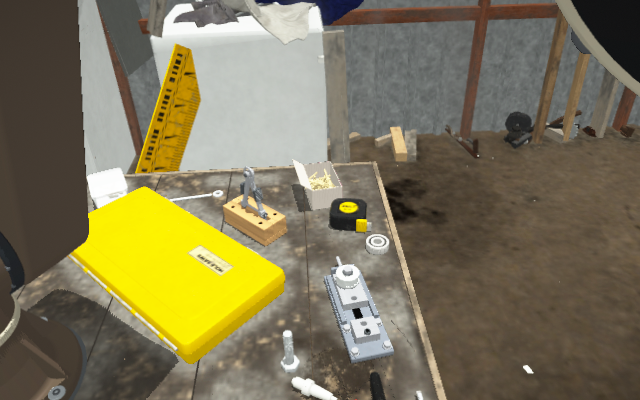

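```bash
cat > h.py <<'E'
import numpy as np, cv2
from scipy.spatial.transform import Rotation as R
def dist(c): return np.array([c['k1'],0,0,0,0.])
def ray(c,uv):
    p=cv2.undistortPoints(np.array(uv,float).reshape(-1,1,2),c['intrinsics'],dist(c),criteria=(3,50,1e-9))[:,0]
    return R.from_quat(c['attitude']).apply(np.c_[p[:,0],-p[:,1],-np.ones(len(p))])
def onz(c,uv,z):
    d=ray(c,uv); o=c['position']; t=(np.asarray(z)-o[2])/d[:,2]
    return o+d*t[:,None]
def proj(c,X):
    q=R.from_quat(c['attitude']).inv().apply(np.atleast_2d(X)-c['position'])
    q=q*[1,-1,-1]
    return cv2.projectPoints(q,np.zeros(3),np.zeros(3),c['intrinsics'],dist(c))[0][:,0]
E
python3 - <<'E'
from h import *; from cell import robot, camrig, telemetry
np.set_printoptions(precision=1,suppress=True)
c=camrig.get_calibration('top')
for n,uv,z in [('block corners',[(219,217),(275,206),(280,232),(225,243)],40),('blockC',[(248,224)],90),('tens',[(346,189),(424,214),(415,241),(345,208)],10),('fix hole',[(405,222)],24),('pulley',[(364,203)],50),('bearing',[(335,157)],15),('tape',[(292,154)],33),('box',[(335,244),(149,296),(170,391),(362,334)],60),('red',[(452,266),(567,266)],100)]:
    print(n,onz(c,uv,z))
s=camrig.get_calibration('scene')
print('scene block', onz(s,[(224,204),(262,242),(287,235),(254,198)],[40,40,40,40]))
print('pul',onz(s,[(347,270)],52),'fh',onz(s,[(367,331)],24))
t=cv2.imread('pics/top0.png'); a=cv2.resize(t[120:250,200:430],None,fx=3.4,fy=3.4,interpolation=2)
cv2.imwrite('pics/c1.png',a)
E
```

```text
Traceback (most recent call last):
  File "h.py", line 8, in onz
    d=ray(c,uv); o=c['position']; t=(np.asarray(z)-o[2])/d[:,2]
  File "h.py", line 5, in ray
    p=cv2.undistortPoints(np.array(uv,float).reshape(-1,1,2),c['intrinsics'],dist(c),criteria=(3,50,1e-9))[:,0]
      ~~~~~~~~~~~~~~~~~~~^^^^^^^^^^^^^^^^^^^^^^^^^^^^^^^^^^^^^^^^^^^^^^^^^^^^^^^^^^^^^^^^^^^^^^^^^^^^^^^^^
cv2.error: OpenCV(4.12.0) :-1: error: (-5:Bad argument) in function 'undistortPoints'
> Overload resolution failed:
>  - undistortPoints() got an unexpected keyword argument 'criteria'
>  - undistortPoints() got an unexpected keyword argument 'criteria'
```

```bash
sed -i 's/,criteria=(3,50,1e-9)//' h.py
python3 - <<'E'
from h import *; from cell import robot, camrig, telemetry
np.set_printoptions(precision=1,suppress=True)
c=camrig.get_calibration('top')
for n,uv,z in [('block corners',[(219,217),(275,206),(280,232),(225,243)],40),('blockC',[(248,224)],90),('tens',[(346,189),(424,214),(415,241),(345,208)],10),('fix hole',[(405,222)],24),('pulley',[(364,203)],50),('bearing',[(335,157)],15),('tape',[(292,154)],33),('box',[(335,244),(149,296),(170,391),(362,334)],60),('red',[(452,266),(567,266)],100)]:
    print(n,onz(c,uv,z))
s=camrig.get_calibration('scene')
print('scene block', onz(s,[(224,204),(262,242),(287,235),(254,198)],[40,40,40,40]))
print('pul',onz(s,[(347,270)],52),'fh',onz(s,[(367,331)],24))
t=cv2.imread('pics/top0.png'); a=cv2.resize(t[120:250,200:430],None,fx=3.4,fy=3.4,interpolation=2)
cv2.imwrite('pics/c1.png',a)
E
```

```text
block corners [[484.  178.7  40. ]
 [508.1  60.6  40. ]
 [452.7  49.2  40. ]
 [429.3 164.2  40. ]]
blockC [[464.7 110.6  90. ]]
tens [[ 551.   -95.1   10. ]
 [ 495.  -269.8   10. ]
 [ 435.  -246.8   10. ]
 [ 508.2  -92.3   10. ]]
fix hole [[ 475.8 -222.5   24. ]]
pulley [[ 513.8 -129.    50. ]]
bearing [[623.3 -70.7  15. ]]
tape [[624.6  25.6  33. ]]
box [[ 426.6  -65.5   60. ]
 [ 321.2  310.4   60. ]
 [ 138.5  260.2   60. ]
 [ 246.3 -118.4   60. ]]
red [[ 380.4 -295.5  100. ]
 [ 376.9 -539.1  100. ]]
scene block [[430.7 168.4  40. ]
 [437.6  21.4  40. ]
 [483.5  13.   40. ]
 [488.5 152.7  40. ]]
pul [[ 510.3 -132.9   52. ]] fh [[ 476.1 -230.4   24. ]]
```

View pics/c1.png

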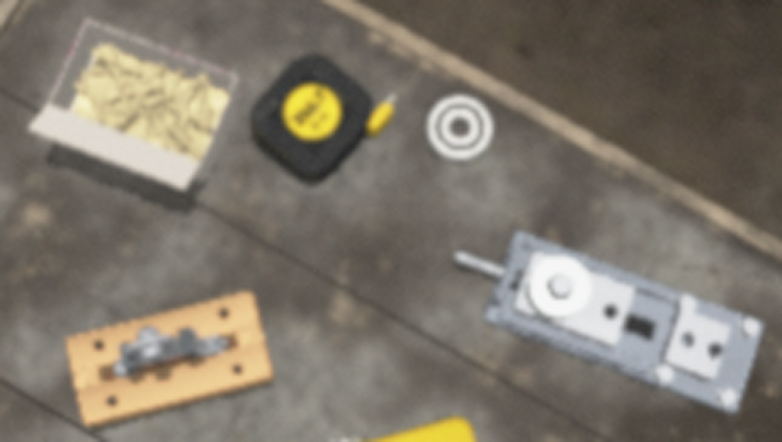

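```bash
python3 shift.py '-29 25 0 0 0 0 85;-29 25 0 0 0 0 85;-29 25 0 0 0 0 85;-29 25 0 0 0 0 85;-29 25 0 0 0 0 85;-29 25 0 0 0 0 85;-29 25 0 0 0 0 85;-29 25 0 0 0 0 85;-29 25 0 0 0 0 85;-29 25 0 0 0 0 85;-29 25 0 0 0 0 85;-29 25 0 0 0 0 85;-29 25 0 0 0 0 85;-29 25 0 0 0 0 85;-29 25 0 0 0 0 85; 0 0 0 0 0 0 85;0 0 0 0 0 0 85'
python3 - <<'E'
from h import *; from cell import robot, camrig, telemetry
import pickle
c=camrig.get_calibration('wrist');im=camrig.grab_frame('wrist')
pickle.dump((c,im),open('w1.pkl','wb'));cv2.imwrite('pics/w1.png',im[:,:,::-1]);print(c['position'],proj(c,[[476,-226,24],[512,-130,52]]))
E
```

```text
time_s: 1.57
tcp_pos: [492.7, -191.3, 247.9]
eef_rot: [-0.116, 0.993, 0.0, -0.0]
force: [-0.1, -0.5, 0.3]
width: 84.7
grasp_force: 0.0
[ 423.20547742 -206.62096856  374.12709402] [[288.83873202 145.59880495]
 [372.53853713 206.53213022]]
```

View pics/w1.png

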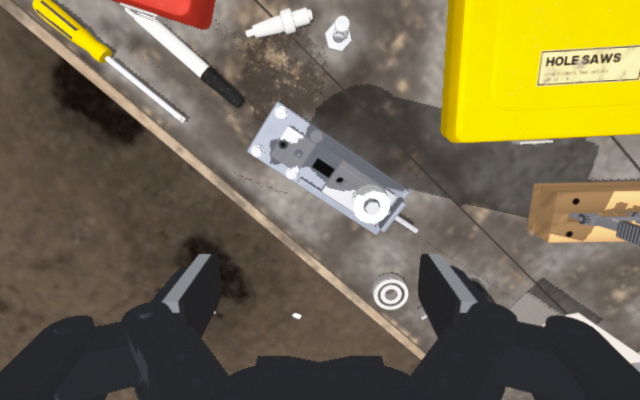

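Run:
```python
import cv2
a=cv2.imread('pics/w1.png')[95:240,240:420]
cv2.imwrite('pics/w1c.png',cv2.resize(a,None,fx=4,fy=4,interpolation=2))
```

```text
(no output)
```

View pics/w1c.png

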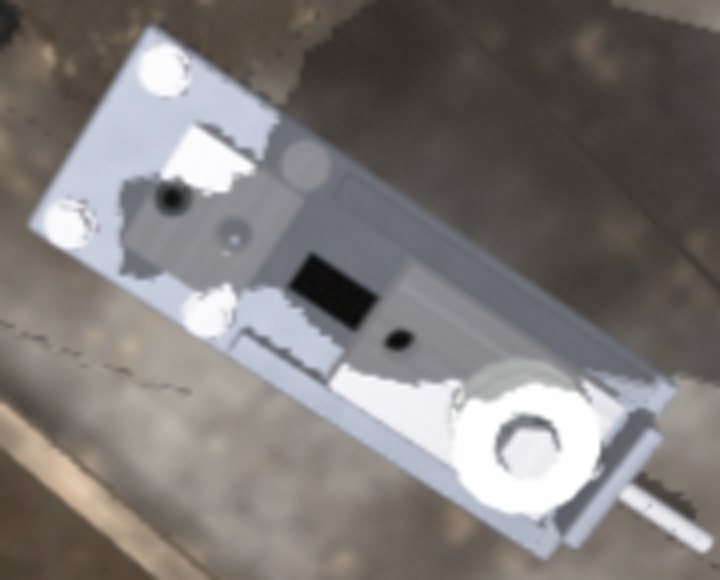

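Run:
```python
from h import *; import pickle
np.set_printoptions(precision=1,suppress=True)
c,im=pickle.load(open('w1.pkl','rb'))
f=lambda u,v:(240+u/4-.4,95+v/4-.4)
H=onz(c,[f(171,197),f(234,237),f(400,340)],24);P=onz(c,[f(528,445)],52)
B=onz(c,[f(150,28),f(30,228),f(548,558),f(676,382)],10)
print(H,P,B)
print([np.linalg.norm(H[i]-H[2]) for i in(0,1)],np.linalg.norm((P-H[2])[0,:2]))
```

```text
[[ 475.8 -232.9   24. ]
 [ 482.1 -214.8   24. ]
 [ 498.8 -165.8   24. ]] [[ 511.5 -131.1   52. ]] [[ 436.4 -248.    10. ]
 [ 495.  -269.3   10. ]
 [ 554.9 -106.1   10. ]
 [ 495.6  -86.1   10. ]]
[np.float64(70.90464055090779), np.float64(51.75086666404894)] 36.97352701405562
```

```bash
python3 shift.py '-5 33.5 -3.5 0 0 0 85;-5 33.5 -3.5 0 0 0 85;-5 33.5 -3.5 0 0 0 85;-5 33.5 -3.5 0 0 0 85;-5 33.5 -3.5 0 0 0 85;-5 33.5 -3.5 0 0 0 85;-5 33.5 -3.5 0 0 0 85;-5 33.5 -3.5 0 0 0 85;-5 33.5 -3.5 0 0 0 85;0 0 0 0 0 0 85;0 0 0 0 0 0 85'
python3 - <<'E'
from h import *; from cell import robot, camrig, telemetry
import pickle
c=camrig.get_calibration('wrist');im=camrig.grab_frame('wrist')
s=camrig.get_calibration('scene');si=camrig.grab_frame('scene')
pickle.dump((c,im,s,si),open('w2.pkl','wb'))
b=[[468,113,126]]
u,v=proj(c,b)[0].astype(int);print(u,v)
u2,v2=proj(s,b)[0].astype(int);print(u2,v2)
A=cv2.resize(im[max(v-60,0):,max(u-110,0):][:180,:220],None,fx=3,fy=3,interpolation=2)
B=cv2.resize(si[v2-60:v2+120,u2-50:u2+85],None,fx=3,fy=3,interpolation=2)
A=A[:,:];w=min(A.shape[1],800-250);
print(A.shape,B.shape)
cv2.imwrite('pics/w2.png',im[:,:,::-1]);cv2.imwrite('pics/w2a.png',A[:,:,::-1]);cv2.imwrite('pics/s2.png',B[:,:,::-1])
E
```

```text
time_s: 2.53
tcp_pos: [466.8, 111.2, 279.9]
eef_rot: [-0.115, 0.993, 0.0, 0.0]
force: [-0.2, -0.2, -0.4]
width: 85.0
grasp_force: 0.0
319 186
248 172
(540, 660, 3) (540, 405, 3)
```

View pics/w2a.png

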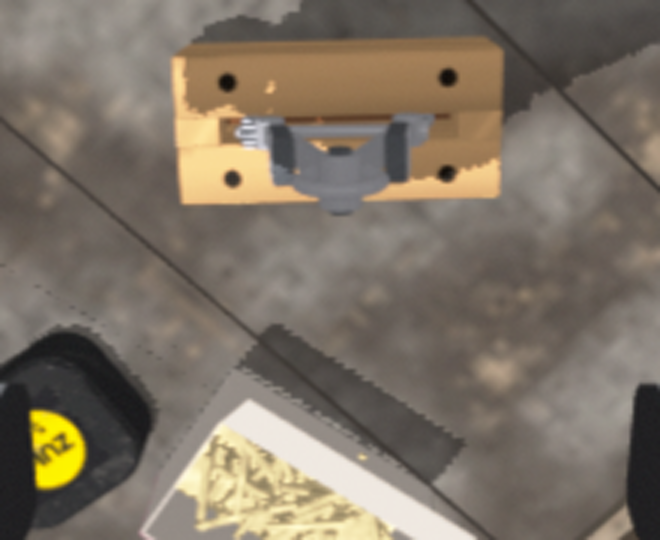

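Run:
```python
from h import *; import pickle
np.set_printoptions(precision=1,suppress=True)
c,im,s,si=pickle.load(open('w2.pkl','rb'))
print(c['position'])
f=lambda u,v:(209+u/3-.33,126+v/3-.33)
H=onz(c,[f(228,82),f(448,77),f(447,173),f(232,178)],40);print(H,H.mean(0))
d=H[1]-H[0]+H[2]-H[3];print(d,np.degrees(np.arctan2(d[1],d[0])))
C=H.mean(0)
P=onz(c,[f(269,155),f(411,153)],86);print(P,P.mean(0),P[1]-P[0])
print(onz(c,[f(341,150),f(341,205)],[141,126]))
a=np.radians(np.degrees(np.arctan2(d[1],d[0])))
for z in (126,141): print((proj(c,[[C[0],C[1],z]])-[209,126])*3)
y=np.array([np.cos(a),np.sin(a),0])
print((proj(s,[C*[1,1,0]+[0,0,z] for z in(86,126,141)])-[198,112])*3)
```

```text
[397.1  95.9 406.1]
[[461.5  72.8  40. ]
 [441.4 150.1  40. ]
 [476.1 159.2  40. ]
 [496.4  81.5  40. ]] [468.8 115.9  40. ]
[-40.5 155.    0. ] 104.64464674463763
[[473.6  93.4  86. ]
 [462.4 138.1  86. ]] [468.  115.8  86. ] [-11.2  44.7   0. ]
[[454.7 112.4 141. ]
 [473.7 117.1 126. ]]
[[340.  187.1]]
[[340.5 201.3]]
[[159.  234.7]
 [152.  179.9]
 [149.3 158.6]]
```

View pics/s2.png

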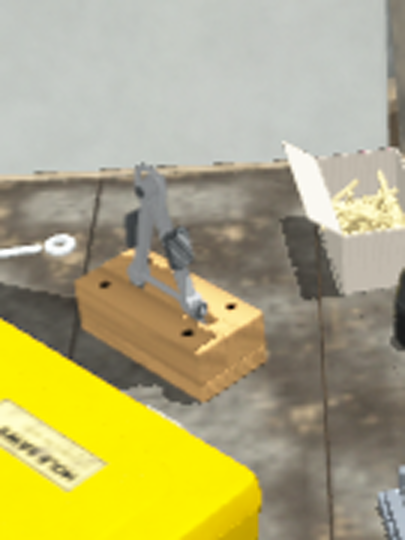

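```bash
python3 shift.py '-2.4 4.2 20 0 0 -0.02 85;0 0 32 0 0 0 85;0 0 35 0 0 0 85;0 0 35 0 0 0 85;0 0 30 0 0 0 85;0 0 20 0 0 0 85;0 0 14 0 0 0 85;0 0 6 0 0 0 85;0 0 0 0 0 0 60;0 0 0 0 0 0 50;0 0 0 0 0 0 45;0 0 0 0 0 0 40'
python3 shift.py '0 0 0 0 0 0 38;0 0 0 0 0 0 37.5;0 0 0 0 0 0 37.5;0 0 0 0 0 0 37.5;0 0 0 0 0 0 37.5;0 0 0 0 0 0 37.5'
```

```text
time_s: 3.63
tcp_pos: [469.9, 115.9, 89.7]
eef_rot: [-0.125, 0.992, 0.001, 0.002]
force: [1.7, 0.1, 6.0]
width: 40.4
grasp_force: 3.8
time_s: 4.13
tcp_pos: [470.2, 116.7, 90.1]
eef_rot: [-0.125, 0.992, 0.001, 0.002]
force: [0.5, 1.0, 9.2]
width: 37.7
grasp_force: 8.7
```

```bash
python3 shift.py '0 0 -3 0 0 0 37.5;0 0 -6 0 0 0 37.5;0 0 -10 0 0 0 37.5;0 0 -15 0 0 0 37.5;0 0 -15 0 0 0 37.5;0 0 -15 0 0 0 37.5;0 0 -15 0 0 0 37.5;0 0 -15 0 0 0 37.5;0 0 -5 0 0 0 37.5;0 0 0 0 0 0 37.5;0 0 0 0 0 0 37.5;0 0 0 0 0 0 37.5;0 0 0 0 0 0 37.5'
python3 - <<'E'
from h import *; from cell import robot, camrig, telemetry
import pickle
S=telemetry.sense();c=camrig.get_calibration('wrist');im=camrig.grab_frame('wrist')
s=camrig.get_calibration('scene');si=camrig.grab_frame('scene')
pickle.dump((S,c,im,s,si),open('w3.pkl','wb'))
A=cv2.resize(im[100:330,200:440],None,fx=2.4,fy=2.4,interpolation=2)
u2,v2=proj(s,S['tcp_pos'])[0].astype(int)
B=cv2.resize(si[v2-50:v2+100,u2-45:u2+45],(240,400),interpolation=2)
B=np.pad(B,((0,A.shape[0]-400),(0,0),(0,0)));print(u2,v2,A.shape)
cv2.imwrite('pics/w3.png',np.hstack([A,B])[:552,:,::-1])
E
```

```text
time_s: 5.22
tcp_pos: [467.9, 115.1, 185.9]
eef_rot: [-0.124, 0.992, -0.0, -0.001]
force: [0.3, 1.1, -0.7]
width: 37.6
grasp_force: 7.9
244 143 (552, 576, 3)
```

View pics/w3.png

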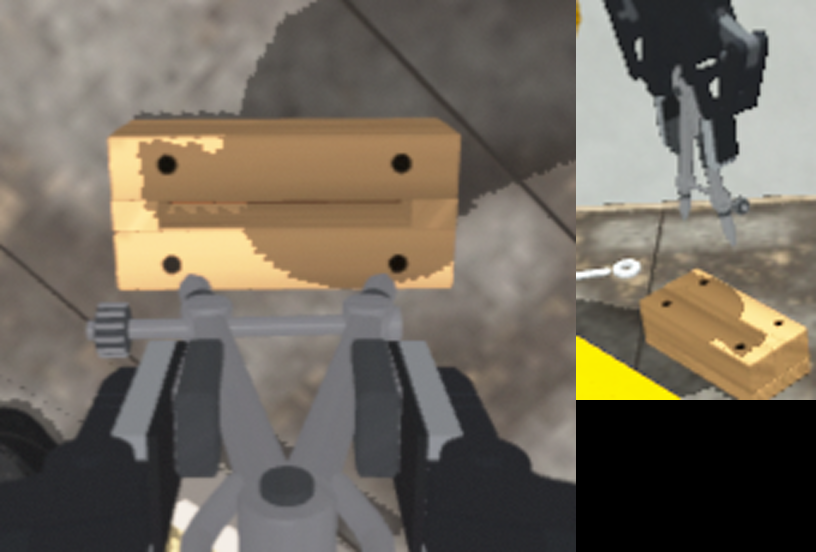

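```bash
python3 shift.py '1.4 -8 0 0 0 0 37.5;3.2 -18 0 0 0 0 37.5;4.9 -28 0 0 0 0 37.5;5.8 -33 0 0 0 0 37.5;5.8 -33 0 0 0 0 37.5;5.8 -33 0 0 0 0 37.5;5.8 -33 0 0 0 0 37.5;5.8 -33 3 0 0 0 37.5;5.8 -33 5 0 0 0 37.5;4.9 -28 8 0 0 0 37.5;2.6 -15 10 0 0 0 37.5;1.3 -6.5 10 0 0 0.05 37.5;0 0 8 0 0 .1 37.5;0 0 5 0 0 .12 37.5;0 0 3 0 0 .12 37.5;0 0 0 0 0 .11 37.5;0 0 0 0 0 .077 37.5;0 0 0 0 0 0 37.5;0 0 0 0 0 0 37.5;0 0 0 0 0 0 37.5'
python3 - <<'E'
from h import *; from cell import robot, camrig, telemetry
import pickle
S=telemetry.sense();c=camrig.get_calibration('wrist');im=camrig.grab_frame('wrist');c2=camrig.get_calibration('wrist')
s=camrig.get_calibration('scene');si=camrig.grab_frame('scene')
pickle.dump((S,c,im,s,si),open('w4.pkl','wb'))
np.set_printoptions(precision=2,suppress=True);print(c['position']-c2['position'])
f=proj(c,[[482.1,-214.8,24],[498.8,-165.8,24]]);print(f)
T=R.from_quat(S['eef_rot']);t=proj(c,S['tcp_pos']+T.apply([[0,-25.9,74],[0,25.9,74]]));print(t)
a=np.vstack([f,t]);x0,y0=(a.min(0)-22).astype(int);x1,y1=(a.max(0)+22).astype(int)
k=min(800/(x1-x0),600/(y1-y0));print(x0,y0,k)
cv2.imwrite('pics/w4.png',cv2.resize(im[y0:y1,x0:x1],None,fx=k,fy=k,interpolation=2)[:600,:800,::-1])
E
```

```text
time_s: 6.98
tcp_pos: [491.3, -190.0, 134.7]
eef_rot: [0.162, 0.987, -0.0, -0.0]
force: [0.3, 0.5, -0.2]
width: 37.7
grasp_force: 7.9
[-0.05 -0.09 -0.05]
[[281.15 199.38]
 [351.65 199.7 ]]
[[275.79 217.35]
 [357.97 217.41]]
253 177 6.349206349206349
```

View pics/w4.png

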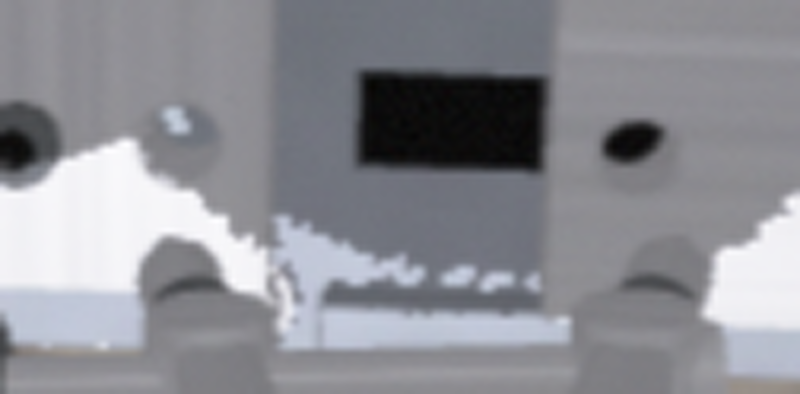

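```bash
cat > fit.py <<'E'
from h import *
from scipy.ndimage import map_coordinates, gaussian_filter
from scipy.optimize import brute
def prep(im):
    g=gaussian_filter(im.astype(float),(0.6,0.6,0))
    return [np.gradient(g[:,:,k]) for k in range(3)]
def score(G,uv,nrm):
    v=0
    for gy,gx in G:
        a=map_coordinates(gx,[uv[:,1],uv[:,0]],order=1);b=map_coordinates(gy,[uv[:,1],uv[:,0]],order=1)
        v=v+np.minimum(np.abs(a*nrm[:,0]+b*nrm[:,1]),8)
    return v.mean()
th=np.linspace(0,2*np.pi,72,endpoint=False)
circ=np.c_[np.cos(th),np.sin(th)]
def hole(c,G,x,y):
    def f(p):
        X=np.c_[p[0]+4.5*circ[:,0],p[1]+4.5*circ[:,1],0*th+24]
        uv=proj(c,X);n=uv-uv.mean(0);n/=np.linalg.norm(n,axis=1)[:,None]
        return -score(G,uv,n)
    r=brute(f,[(x-3.5,x+3.5),(y-3.5,y+3.5)],Ns=29,full_output=True,finish=None);return r[0],r[1]
def tip(c,G,S,y0,dz,x0=0):
    T=R.from_quat(S['eef_rot'])
    def f(p):
        a=np.arcsin(p[1]/115)  # lean
        ax=np.array([0,-np.sin(a),-np.cos(a)]); e=np.array([0,np.cos(a),-np.sin(a)])
        A=np.array([p[0],p[1],dz]); 
        b=[A+ax*l+r*(circ[:,:1]*[1,0,0]+circ[:,1:]*e) for l,r in((0,.5),(11,4))]
        uv=proj(c,S['tcp_pos']+T.apply(np.vstack(b)))
        h=cv2.convexHull(uv.astype(np.float32))[:,0]; h=np.vstack([h,h[:1]])
        s=np.r_[0,np.cumsum(np.linalg.norm(np.diff(h,axis=0),axis=1))]
        q=np.linspace(0,s[-1],80,endpoint=False);P=np.c_[np.interp(q,s,h[:,0]),np.interp(q,s,h[:,1])]
        d=np.roll(P,-1,0)-np.roll(P,1,0);n=np.c_[d[:,1],-d[:,0]];n/=np.linalg.norm(n,axis=1)[:,None]+1e-9
        k=P[:,1]<uv[72:,1].mean()   # half away from the leg
        return -score(G,P[k],n[k])
    r=brute(f,[(x0-5,x0+5),(y0-4,y0+4)],Ns=41,full_output=True,finish=None);return r[0],r[1]
E
cat > meas.py <<'E'
from fit import *; import pickle,sys
np.set_printoptions(precision=2,suppress=True)
S,c,im=pickle.load(open(sys.argv[1],'rb'))[:3]; G=prep(im);T=R.from_quat(S['eef_rot'])
for h in((482.1,-214.8),(498.8,-165.8)):
    r,v=hole(c,G,*h); print('hole',r,v,'tool',T.inv().apply(np.r_[r,24]-S['tcp_pos']))
for dz in (72,74,76,78):
    a,b=[tip(c,G,S,y,dz) for y in(-25,25)];print('tip',dz,a,b,'gap',b[0][1]-a[0][1])
E
python3 meas.py w4.pkl
```

```text
hole [ 481.85 -214.3 ] -20.459648548852854 tool [  1.21 -26.05 110.69]
hole [ 500.3 -165.3] -19.265990521307124 tool [ -0.65  26.27 110.69]
tip 72 (array([  1.5, -24.2]), np.float64(-24.0)) (array([-0.5, 25.2]), np.float64(-20.73896568521392)) gap 49.4
tip 74 (array([  0.75, -24.4 ]), np.float64(-24.0)) (array([-1.25, 25.6 ]), np.float64(-20.822328801023268)) gap 50.0
tip 76 (array([  0. , -24.4]), np.float64(-24.0)) (array([-2. , 25.8]), np.float64(-20.82112591390778)) gap 50.2
tip 78 (array([ -0.75, -24.4 ]), np.float64(-24.0)) (array([-2.75, 26.2 ]), np.float64(-20.859677685821524)) gap 50.599999999999994
```

```bash
python3 shift.py '.5 -.5 5 0 0 0 38.3;0 0 8 0 0 0 38.3;0 0 8 0 0 0 38.3;0 0 5 0 0 0 38.3;0 0 2 0 0 0 38.3;0 0 0 0 0 0 38.3;0 0 0 0 0 0 38.3;0 0 0 0 0 0 38.3;0 0 0 0 0 0 38.3'
cat > snap.py <<'E'
from h import *; from cell import robot, camrig, telemetry
import pickle,sys
S=telemetry.sense();c=camrig.get_calibration('wrist');im=camrig.grab_frame('wrist')
s=camrig.get_calibration('scene');si=camrig.grab_frame('scene')
pickle.dump((S,c,im,s,si),open(sys.argv[1],'wb'))
E
python3 snap.py w5.pkl; python3 meas.py w5.pkl
```

```text
time_s: 7.83
tcp_pos: [491.1, -190.1, 107.1]
eef_rot: [0.163, 0.987, 0.0, 0.0]
force: [-1.0, 0.1, -1.7]
width: 38.0
grasp_force: 7.5
hole [ 481.6 -214.8] -16.709120166874243 tool [  1.14 -26.42  83.12]
hole [ 500.3 -165.3] -18.700606660894508 tool [-0.67 26.46 83.13]
tip 72 (array([ -0.5, -22.4]), np.float64(-21.12180759523468)) (array([-0.5, 25. ]), np.float64(-19.38879298202324)) gap 47.4
tip 74 (array([ -1.25, -22.8 ]), np.float64(-21.15049216091028)) (array([ 5., 27.]), np.float64(-20.936904436100907)) gap 49.8
tip 76 (array([ -2., -23.]), np.float64(-21.25919971195721)) (array([ 5., 27.]), np.float64(-22.39088580693194)) gap 50.0
tip 78 (array([ -2.75, -23.4 ]), np.float64(-21.217932730438427)) (array([ 5. , 26.4]), np.float64(-23.043969848564767)) gap 49.8
```

Run:
```python
from h import *; import pickle
S,c,im,s,si=pickle.load(open('w5.pkl','rb'))
T=R.from_quat(S['eef_rot'])
a=proj(c,np.array([[481.6,-214.8,24],[500.3,-165.3,24]]));print(a)
P=[]
for y in(-1,1):
    x=int(a[(y+1)//2][0])-20; v=int(a[0][1])-17
    P.append(cv2.resize(im[v:v+40,x:x+40],(400,400),interpolation=2));print(x,v)
b=proj(s,[[491,-190,60]])[0].astype(int);B=cv2.resize(si[b[1]-25:b[1]+25,b[0]-50:b[0]+50],(400,200),interpolation=2);print(b)
o=np.hstack(P); cv2.imwrite('pics/w5.png',np.vstack([o,np.hstack([B,0*B])])[:,:,::-1])
```

```text
[[276.62830336 211.01228176]
 [357.2251138  213.6744631 ]]
256 194
337 194
[358 292]
```

View pics/w5.png

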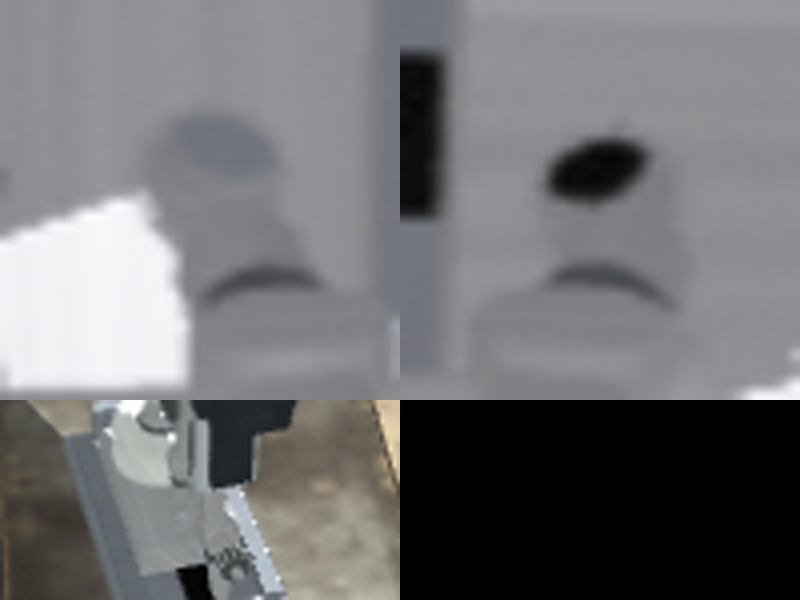

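Run:
```python
from h import *; import pickle
from scipy.optimize import least_squares
np.set_printoptions(precision=2,suppress=True)
for f,u in(('w4.pkl',(281.95,356.5)),('w5.pkl',(282.05,357.85))):
    S,c=pickle.load(open(f,'rb'))[:2];T=R.from_quat(S['eef_rot'])
    for dz in(61,63,65,67):
        g=lambda p:proj(c,S['tcp_pos']+T.apply([[0,p[0],dz],[0,p[1],dz]]))[:,0]-u
        p=least_squares(g,[-23,23]).x;print(f,dz,p,'mid',p.mean(),'gap tips',(p[1]-p[0])*115/104)
S,c=pickle.load(open('w5.pkl','rb'))[:2];T=R.from_quat(S['eef_rot'])
for dz in(74,76,78):
  print(dz,[ (proj(c,S['tcp_pos']+T.apply([[0,y,dz]]))[0]) for y in(-26,26)])
```

```text
w4.pkl 61 [-20.65  23.58] mid 1.4622286160108793 gap tips 48.910637314938946
w4.pkl 63 [-20.86  23.79] mid 1.4641654399058872 gap tips 49.3807895198735
w4.pkl 65 [-21.08  24.01] mid 1.4661022550198162 gap tips 49.85091668241587
w4.pkl 67 [-21.29  24.22] mid 1.468039061582319 gap tips 50.321019502116364
w5.pkl 61 [-20.58  24.39] mid 1.9076436437327562 gap tips 49.73014450679768
w5.pkl 63 [-20.79  24.62] mid 1.9137216299616568 gap tips 50.20817817262184
w5.pkl 65 [-21.    24.84] mid 1.9197993875356474 gap tips 50.6861863695486
w5.pkl 67 [-21.21  25.06] mid 1.9258769228815709 gap tips 51.1641698089749
74 [array([275.61, 217.36]), array([358.11, 217.43])]
76 [array([276. , 216.3]), array([357.75, 216.37])]
78 [array([276.38, 215.25]), array([357.41, 215.32])]
```

Run:
```python
import pickle,numpy as np
for f,cols in(('w4.pkl',(280,281,283,357,359,361)),('w5.pkl',(278,280,282,356,358,360))):
    im=pickle.load(open(f,'rb'))[2].astype(int)
    print(f,'rows 206..227')
    for u in cols: print(u,[int(x) for x in im[206:228,u].sum(1)])
    print('row profile'); 
    for v in(215,217,219,221): print(v,list(map(int,im[v,270:292].sum(1))),list(map(int,im[v,348:368].sum(1))))
```

```text
w4.pkl rows 206..227
280 [608, 728, 738, 738, 738, 737, 735, 722, 520, 393, 388, 388, 389, 391, 373, 284, 233, 312, 372, 384, 390, 381]
281 [512, 717, 735, 736, 735, 735, 734, 722, 580, 402, 383, 388, 386, 385, 355, 236, 237, 351, 377, 382, 391, 384]
283 [485, 688, 735, 738, 740, 738, 738, 735, 692, 433, 372, 374, 380, 371, 301, 223, 254, 368, 381, 388, 389, 382]
357 [399, 415, 430, 432, 430, 426, 425, 423, 398, 380, 380, 382, 384, 374, 307, 228, 264, 374, 380, 388, 390, 381]
359 [417, 422, 428, 434, 431, 425, 423, 420, 385, 379, 377, 375, 377, 376, 364, 285, 243, 328, 371, 385, 389, 380]
361 [419, 424, 428, 434, 433, 428, 420, 419, 402, 386, 375, 376, 377, 381, 377, 370, 320, 278, 359, 383, 392, 388]
row profile
215 [738, 740, 739, 735, 734, 729, 697, 560, 424, 394, 393, 402, 420, 433, 507, 662, 731, 741, 741, 737, 730, 728] [427, 428, 433, 432, 428, 416, 395, 381, 381, 380, 385, 379, 381, 386, 408, 425, 430, 434, 459, 499]
217 [735, 740, 738, 735, 714, 616, 440, 391, 387, 388, 388, 388, 379, 374, 371, 388, 492, 670, 736, 738, 739, 736] [429, 431, 429, 423, 400, 379, 378, 381, 382, 
[... 1363 characters left out ...]
6, 380, 384, 381, 378, 379, 387, 401, 421, 430, 435]
217 [719, 650, 490, 428, 403, 391, 391, 392, 391, 391, 388, 384, 379, 377, 372, 391, 420, 439, 440, 437, 436, 430] [426, 426, 416, 406, 388, 386, 379, 381, 385, 388, 389, 383, 381, 384, 382, 383, 386, 408, 427, 430]
219 [735, 735, 712, 591, 417, 390, 388, 394, 394, 390, 390, 381, 373, 370, 368, 373, 400, 434, 440, 437, 435, 430] [426, 425, 423, 418, 402, 377, 373, 373, 373, 378, 378, 382, 383, 382, 384, 384, 387, 393, 414, 426]
221 [735, 734, 707, 565, 411, 391, 394, 383, 352, 289, 240, 230, 224, 231, 241, 250, 285, 347, 418, 435, 436, 428] [441, 438, 431, 394, 305, 244, 232, 231, 226, 227, 230, 247, 292, 342, 373, 381, 385, 394, 411, 431]
```

Run:
```python
from h import *; import pickle
np.set_printoptions(precision=2,suppress=True)
S,c=pickle.load(open('w4.pkl','rb'))[:2];T=R.from_quat(S['eef_rot'])
P=lambda x,y,z:proj(c,S['tcp_pos']+T.apply([[x,y,z]]))[0]
th=np.linspace(0,2*np.pi,60)
from scipy.optimize import least_squares
# observed hull edges: (row, left u, right u) and the top row
obs=[[(215,277.2,284.6),(217,275.3,286.4),(219,274.9,287.4)],[(215,353.6,361.9),(217,352,364.4),(219,351.3,365)]]; top=[213.9,213.7]
for dz in(73,75,77):
    out=[]
    for i,y0 in enumerate((-24,26)):
        def f(p):
            a=np.arcsin(p[1]/115); ax=np.array([0,-np.sin(a),-np.cos(a)]);e=np.array([0,np.cos(a),-np.sin(a)])
            A=np.array([p[0],p[1],dz])
            X=np.vstack([A[None],A+ax*11+4*(np.cos(th)[:,None]*[1,0,0]+np.sin(th)[:,None]*e)])
            uv=proj(c,S['tcp_pos']+T.apply(X)); h=cv2.convexHull(uv.astype(np.float32))[:,0];h=np.vstack([h,h[:1]])
            r=[h[:,1].min()-top[i]]
            for v,l,rr in obs[i]:
                cr=[h[k,0]+(v-h[k,1])/(h[k+1,1]-h[k,1])*(h[k+1,0]-h[k,0]) for k in range(len(h)-1) if (h[k,1]-v)*(h[k+1,1]-v)<0]
                r+= [min(cr)-l,max(cr)-rr] if cr else [5,5]
            return np.array(r)
        b=min((least_squares(f,[x,y0],diff_step=1e-3) for x in(0,1,2)),key=lambda s:s.cost);out.append(b)
    print(dz,out[0].x,out[1].x,'res',np.abs(out[0].fun).max(),np.abs(out[1].fun).max(),'gap',out[1].x[1]-out[0].x[1],'mid',(out[0].x+out[1].x)/2)
```

```text
73 [  2.33 -23.64] [ 2.6  27.24] res 0.61032104 0.4201355 gap 50.87337687723762 mid [2.46 1.8 ]
75 [  1.64 -23.9 ] [ 1.92 27.51] res 0.5523987 0.45303345 gap 51.405582262157964 mid [1.78 1.8 ]
77 [  0.96 -24.16] [ 1.24 27.78] res 0.49557495 0.48388672 gap 51.93779445463243 mid [1.1  1.81]
```

```bash
python3 shift.py '-1.3 -1.8 0 0 0 0.041 38.3;0 0 0 0 0 0 38.3;0 0 0 0 0 0 38.3;0 0 0 0 0 0 38.3;0 0 0 0 0 0 38.3'
python3 snap.py w6.pkl
python3 - <<'E'
from fit import *; import pickle
np.set_printoptions(precision=2,suppress=True)
S,c,im=pickle.load(open('w6.pkl','rb'))[:3]; G=prep(im);T=R.from_quat(S['eef_rot'])
for h in((481.7,-214.6),(500.3,-165.3)):
    r,v=hole(c,G,*h); print('hole',r,v,'tool',T.inv().apply(np.r_[r,24]-S['tcp_pos']),proj(c,[[*r,24]]))
for v in range(207,226,2): print(v,list(map(int,im[v,266:290].astype(int).sum(1))),list(map(int,im[v,346:370].astype(int).sum(1))))
E
```

```text
time_s: 8.35
tcp_pos: [491.5, -192.2, 106.9]
eef_rot: [0.183, 0.983, 0.0, 0.0]
force: [0.2, -0.2, -1.5]
width: 38.2
grasp_force: 7.5
hole [ 482.2 -215.1] -16.88123755338084 tool [  0.45 -24.7   82.85] [[279.26 212.22]]
hole [ 499.05 -165.05] -16.260142983758833 tool [ 2.7  28.06 82.85] [[359.89 209.01]]
207 [454, 465, 466, 466, 461, 457, 451, 440, 421, 402, 384, 371, 370, 366, 367, 369, 372, 377, 403, 433, 455, 459, 458, 457] [434, 441, 439, 440, 441, 440, 439, 430, 373, 228, 93, 48, 36, 37, 33, 44, 44, 115, 257, 383, 405, 418, 430, 439]
209 [454, 463, 467, 467, 459, 450, 438, 421, 400, 392, 389, 375, 370, 368, 370, 369, 370, 368, 371, 386, 420, 451, 459, 458] [450, 452, 451, 451, 453, 450, 442, 404, 294, 104, 48, 44, 40, 36, 43, 68, 150, 278, 380, 392, 392, 413, 434, 448]
211 [457, 469, 498, 518, 463, 444, 429, 417, 404, 399, 403, 400, 397, 391, 383, 374, 375, 378, 385, 402, 422, 447, 453, 460] [454, 455, 456, 460, 459, 455, 449, 429, 398, 360, 288, 214, 220, 256, 304, 376, 388, 393, 392, 392, 399, 419, 436, 448]
213 [731, 742, 748, 747, 700, 493, 436, 423, 409, 413, 408, 407, 407, 
[... 951 characters left out ...]
8, 584, 427, 408, 407, 396, 362, 297, 251, 235, 236, 243, 250, 261, 297, 368, 444, 458] [448, 451, 448, 448, 444, 407, 320, 260, 241, 243, 235, 239, 240, 261, 307, 360, 388, 401, 402, 409, 430, 449, 449, 450]
223 [740, 743, 746, 749, 747, 745, 738, 688, 468, 391, 334, 277, 293, 330, 367, 390, 389, 390, 391, 389, 391, 389, 397, 406] [418, 412, 405, 400, 397, 394, 393, 394, 391, 392, 390, 392, 393, 382, 339, 289, 293, 345, 393, 419, 439, 447, 449, 450]
225 [739, 743, 746, 748, 746, 744, 741, 717, 595, 428, 397, 396, 404, 406, 403, 407, 407, 409, 409, 409, 411, 410, 412, 412] [409, 411, 407, 409, 409, 409, 408, 413, 408, 409, 409, 410, 407, 405, 406, 404, 405, 397, 402, 426, 450, 455, 451, 452]
```

```bash
python3 shift.py '-0.4 0 2 0 0 -0.01 38.3;0 0 2 0 0 0 38.3;0 0 2 0 0 0 38.3;0 0 1.5 0 0 0 38.3;0 0 1 0 0 0 38.3;0 0 1 0 0 0 38.3;0 0 0 0 0 0 38.3;0 0 0 0 0 0 38.3'
```

```text
time_s: 9.12
tcp_pos: [491.9, -192.4, 97.3]
eef_rot: [0.178, 0.984, -0.0, -0.0]
force: [-0.2, 0.6, -2.2]
width: 38.4
grasp_force: 7.5
```

```bash
python3 shift.py '0 0 .7 0 0 0 38.3;0 0 .7 0 0 0 38.3;0 0 .6 0 0 0 38.3;0 0 0 0 0 0 38.3;0 0 0 0 0 0 38.3'
```

```text
time_s: 9.53
tcp_pos: [491.9, -192.4, 95.3]
eef_rot: [0.178, 0.984, -0.0, -0.0]
force: [0.1, 0.1, -1.5]
width: 38.5
grasp_force: 7.5
```

```bash
python3 shift.py '0 0 .7 0 0 0 38;0 0 .7 0 0 0 38;0 0 .6 0 0 0 38;0 0 0 0 0 0 38;0 0 0 0 0 0 38;0 0 0 0 0 0 38'; python3 snap.py w7.pkl
python3 - <<'E'
import pickle
im=pickle.load(open('w7.pkl','rb'))[2].astype(int)
for v in range(204,226): print(v,list(map(int,im[v,268:292].sum(1)//3)),list(map(int,im[v,348:372].sum(1)//3)))
E
```

```text
time_s: 10.03
tcp_pos: [492.1, -192.4, 93.5]
eef_rot: [0.178, 0.984, 0.0, 0.0]
force: [-0.1, 0.5, 2.1]
width: 38.3
grasp_force: 11.0
204 [158, 158, 159, 160, 160, 160, 159, 156, 156, 155, 156, 158, 158, 158, 160, 160, 160, 160, 158, 158, 158, 157, 155, 154] [158, 159, 160, 159, 159, 159, 159, 158, 158, 158, 158, 158, 158, 158, 158, 158, 158, 156, 159, 158, 158, 158, 158, 158]
205 [157, 158, 159, 159, 160, 159, 159, 158, 154, 155, 155, 157, 158, 158, 161, 161, 161, 160, 159, 158, 158, 157, 156, 155] [156, 158, 159, 158, 158, 158, 158, 158, 158, 158, 157, 159, 158, 157, 158, 157, 158, 157, 158, 158, 157, 157, 158, 158]
206 [158, 158, 158, 159, 159, 159, 158, 159, 156, 155, 157, 157, 157, 159, 160, 161, 160, 160, 159, 158, 157, 156, 156, 154] [156, 158, 157, 158, 157, 158, 157, 158, 158, 158, 157, 157, 157, 157, 156, 157, 157, 157, 156, 157, 155, 157, 155, 155]
207 [158, 157, 159, 159, 160, 159, 159, 159, 156, 154, 157, 157, 157, 158, 160, 161, 161, 160, 159, 157, 158, 157, 156, 155] [157, 158, 157, 158, 158, 158, 158, 158, 158, 158, 158, 157, 157, 157, 156, 157, 156, 156, 157, 157, 157
[... 3686 characters left out ...]
3, 135, 118, 102, 113, 125, 133, 135, 135, 136, 136, 136, 136, 135, 135, 137, 140, 141] [140, 137, 138, 137, 137, 137, 137, 138, 137, 136, 135, 134, 130, 116, 105, 117, 137, 142, 146, 148, 151, 151, 152, 155]
224 [160, 159, 159, 157, 156, 153, 146, 136, 131, 134, 136, 138, 139, 139, 140, 139, 140, 139, 139, 138, 139, 141, 140, 140] [140, 141, 140, 141, 140, 139, 139, 139, 140, 139, 139, 139, 139, 137, 132, 125, 130, 143, 152, 153, 153, 154, 155, 157]
225 [169, 181, 175, 160, 159, 156, 150, 142, 140, 140, 141, 140, 141, 141, 142, 143, 143, 141, 143, 143, 143, 142, 142, 142] [142, 142, 142, 143, 143, 142, 142, 142, 143, 142, 142, 142, 141, 141, 139, 133, 126, 142, 154, 157, 157, 157, 157, 157]
```

```bash
python3 shift.py '0 .15 .0 0 0 0 38.7;0 0 0.5 0 0 0 38.7;0 0 .5 0 0 0 38.7;0 0 .5 0 0 0 38.7;0 0 0 0 0 0 38.7;0 0 0 0 0 0 38.7;0 0 0 0 0 0 38.7'; python3 snap.py w8.pkl
python3 - <<'E'
import pickle
im=pickle.load(open('w8.pkl','rb'))[2].astype(int)
for v in range(208,224): print(v,list(map(int,im[v,266:290].sum(1)//3)),list(map(int,im[v,350:374].sum(1)//3)))
E
```

```text
time_s: 10.72
tcp_pos: [492.1, -192.3, 92.0]
eef_rot: [0.178, 0.984, -0.0, 0.0]
force: [-0.3, 0.5, 4.7]
width: 38.5
grasp_force: 12.2
208 [162, 160, 160, 159, 161, 161, 161, 161, 161, 159, 157, 158, 159, 159, 160, 161, 162, 163, 162, 162, 161, 160, 160, 158] [160, 160, 160, 159, 159, 160, 159, 160, 160, 159, 160, 159, 159, 159, 158, 159, 159, 159, 158, 158, 158, 158, 157, 158]
209 [161, 160, 159, 161, 162, 161, 162, 161, 160, 159, 158, 157, 159, 160, 160, 160, 162, 163, 162, 162, 159, 159, 160, 159] [161, 161, 161, 160, 160, 160, 161, 160, 161, 160, 160, 159, 160, 159, 159, 160, 160, 160, 159, 160, 159, 159, 160, 159]
210 [161, 161, 160, 160, 162, 161, 160, 160, 158, 156, 152, 154, 157, 158, 159, 162, 162, 164, 162, 162, 161, 160, 160, 160] [159, 159, 158, 160, 158, 158, 158, 158, 158, 157, 158, 156, 155, 152, 152, 155, 157, 157, 158, 158, 157, 157, 157, 158]
211 [161, 161, 160, 160, 161, 157, 155, 152, 148, 145, 142, 142, 143, 149, 154, 159, 161, 163, 163, 162, 161, 160, 159, 160] [156, 156, 155, 156, 156, 156, 156, 156, 154, 150, 142, 138, 129, 116, 120, 135, 140, 148, 153, 154, 15
[... 2222 characters left out ...]
156, 154, 150, 143, 141, 142, 143, 143, 131, 109, 95, 83, 83, 86, 86, 88, 89, 98, 116, 141, 158, 160] [156, 154, 143, 112, 91, 88, 86, 86, 85, 85, 85, 92, 112, 134, 140, 142, 142, 141, 142, 144, 150, 152, 155, 155]
222 [162, 160, 158, 155, 154, 146, 143, 142, 140, 131, 106, 89, 89, 93, 102, 112, 114, 119, 124, 124, 125, 134, 148, 152] [146, 142, 130, 124, 124, 124, 125, 121, 112, 102, 98, 93, 94, 108, 128, 141, 142, 141, 142, 147, 151, 153, 155, 155]
223 [162, 159, 159, 156, 156, 153, 148, 142, 136, 118, 103, 114, 128, 135, 137, 137, 139, 138, 138, 138, 138, 138, 140, 141] [141, 140, 138, 139, 138, 138, 139, 139, 138, 136, 137, 132, 118, 106, 116, 139, 142, 141, 146, 150, 152, 153, 154, 155]
```

```bash
python3 shift.py '0 0.1 -.7 0 0 0 38.5;0 0 -.8 0 0 0 38.4;0 0 0 0 0 0 38.3;0 0 0 0 0 0 38.3;0 0 0 0 0 0 38.3;0 0 0 0 0 0 38.3;0 0 0 0 0 0 38.3;0 0 0 0 0 0 38.3;0 0 0 0 0 0 38.3;0 0 0 0 0 0 38.3'; python3 snap.py w9.pkl
python3 - <<'E'
import pickle
im=pickle.load(open('w9.pkl','rb'))[2].astype(int)
for v in range(210,221): print(v,list(map(int,im[v,266:290].sum(1)//3)),list(map(int,im[v,350:374].sum(1)//3)))
E
```

```text
time_s: 11.65
tcp_pos: [491.9, -192.1, 93.2]
eef_rot: [0.178, 0.984, 0.0, -0.0]
force: [-0.0, 0.5, -1.7]
width: 38.8
grasp_force: 9.6
210 [158, 157, 156, 157, 157, 156, 156, 156, 154, 151, 147, 147, 152, 153, 154, 156, 159, 159, 158, 158, 157, 156, 156, 156] [154, 155, 156, 154, 155, 154, 154, 155, 153, 153, 152, 149, 146, 144, 147, 148, 152, 153, 153, 154, 154, 155, 153, 154]
211 [158, 156, 156, 157, 157, 155, 151, 148, 144, 140, 138, 137, 139, 142, 147, 151, 157, 159, 159, 158, 158, 156, 157, 155] [152, 151, 152, 152, 152, 152, 152, 152, 147, 140, 136, 126, 105, 96, 108, 119, 136, 143, 150, 151, 153, 152, 152, 152]
212 [158, 156, 156, 155, 154, 151, 144, 137, 129, 128, 128, 127, 127, 130, 135, 144, 151, 156, 157, 158, 158, 157, 156, 155] [149, 150, 149, 150, 150, 150, 149, 144, 123, 90, 75, 52, 39, 34, 40, 52, 85, 121, 141, 146, 149, 150, 151, 151]
213 [157, 156, 155, 153, 149, 144, 137, 131, 127, 127, 127, 127, 128, 128, 128, 131, 141, 150, 158, 158, 156, 156, 156, 157] [149, 149, 150, 150, 150, 149, 143, 127, 86, 57, 59, 60, 59, 39, 18, 26, 70, 118, 137, 142, 146, 148, 149, 149]

[... 1012 characters left out ...]
 137, 136, 138, 139, 140, 141, 141, 139, 139, 138, 135, 133, 133, 136, 148, 155, 155, 156] [156, 157, 156, 148, 136, 135, 137, 138, 137, 138, 137, 135, 136, 137, 136, 137, 136, 134, 134, 137, 144, 149, 153, 155]
219 [159, 156, 152, 147, 143, 140, 138, 139, 140, 139, 140, 141, 140, 138, 136, 134, 132, 130, 130, 132, 141, 153, 156, 155] [156, 155, 151, 140, 131, 131, 132, 133, 134, 134, 134, 136, 136, 136, 137, 136, 138, 137, 137, 140, 146, 150, 153, 155]
220 [158, 156, 153, 149, 144, 140, 140, 139, 139, 140, 140, 138, 135, 125, 109, 106, 103, 97, 102, 118, 132, 145, 155, 156] [155, 153, 144, 123, 106, 102, 96, 97, 101, 111, 121, 132, 135, 137, 138, 139, 139, 138, 138, 141, 146, 149, 152, 154]
```

```bash
python3 shift.py '0 0 0 0 0 0 38.7;0 0 0 0 0 0 38.7;0 0 0 0 0 0 38.7;0 0 0 0 0 0 38.7;0 0 0 0 0 0 38.7;0 0 0 0 0 0 38.7;0 0 0 0 0 0 38.7;0 0 0 0 0 0 38.7'; python3 snap.py w10.pkl
python3 - <<'E'
import pickle
im=pickle.load(open('w10.pkl','rb'))[2].astype(int)
for v in range(211,220,1): print(v,list(map(int,im[v,266:290].sum(1)//3)),list(map(int,im[v,350:374].sum(1)//3)))
E
```

```text
time_s: 12.42
tcp_pos: [491.9, -192.2, 93.3]
eef_rot: [0.178, 0.984, -0.0, -0.0]
force: [0.5, 1.0, -0.9]
width: 39.1
grasp_force: 7.8
211 [158, 157, 156, 155, 157, 154, 151, 146, 143, 137, 135, 133, 137, 140, 145, 151, 157, 159, 159, 158, 156, 156, 155, 155] [151, 152, 152, 151, 152, 152, 152, 151, 147, 138, 121, 91, 86, 86, 95, 116, 134, 141, 149, 152, 153, 151, 152, 152]
212 [157, 157, 157, 155, 153, 149, 143, 135, 129, 128, 127, 127, 127, 128, 131, 140, 149, 157, 159, 157, 157, 156, 155, 155] [150, 149, 150, 150, 150, 149, 147, 141, 121, 81, 50, 34, 35, 36, 32, 45, 70, 110, 140, 146, 150, 150, 150, 150]
213 [157, 157, 155, 153, 149, 143, 135, 131, 126, 126, 128, 129, 128, 129, 129, 131, 140, 149, 156, 158, 158, 157, 156, 156] [150, 150, 150, 150, 149, 147, 141, 120, 73, 54, 57, 61, 65, 56, 26, 25, 67, 115, 137, 141, 146, 148, 150, 149]
214 [157, 157, 153, 149, 143, 137, 134, 132, 128, 128, 133, 136, 135, 134, 132, 129, 133, 142, 153, 157, 158, 157, 156, 156] [150, 151, 150, 150, 150, 147, 134, 110, 99, 115, 129, 131, 129, 114, 65, 39, 84, 130, 136, 139, 144, 146, 150, 151]
215 [15
[... 521 characters left out ...]
6, 137, 138, 138, 140, 140, 139, 140, 138, 135, 132, 132, 135, 147, 157, 156, 156, 156] [158, 158, 156, 154, 146, 136, 134, 137, 137, 137, 137, 135, 136, 135, 136, 135, 135, 133, 132, 137, 144, 151, 154, 156]
218 [157, 156, 152, 147, 143, 140, 139, 138, 138, 139, 140, 140, 140, 138, 138, 136, 134, 132, 133, 141, 153, 156, 156, 156] [156, 156, 155, 150, 140, 136, 136, 137, 137, 137, 136, 134, 136, 136, 138, 137, 137, 135, 134, 138, 144, 149, 153, 154]
219 [158, 156, 153, 149, 143, 140, 140, 140, 138, 139, 140, 140, 140, 138, 135, 134, 131, 129, 129, 135, 148, 156, 157, 156] [156, 155, 152, 143, 131, 131, 132, 133, 133, 133, 135, 136, 137, 137, 137, 137, 138, 137, 137, 140, 148, 151, 153, 154]
```

```bash
python3 shift.py '0 0 0.3 0 0 0 38.8;0 0 0 0 0 0 38.8;0 0 0 0 0 0 38.8;0 0 0 0 0 0 38.8;0 0 0 0 0 0 38.8;0 0 0 0 0 0 38.8' && python3 -c "
from cell import robot, camrig, telemetry
print(robot.sign_off())"
```

```text
time_s: 13.02
tcp_pos: [492.0, -192.2, 93.0]
eef_rot: [0.178, 0.984, -0.0, 0.0]
force: [-1.4, -0.5, -0.6]
width: 38.7
grasp_force: 7.8
the job is handed in; nothing more can be done
None
```

I lifted the dividers out and handed the job in at 13.0 s, with one point in each setting hole (screw leg in the slide hole) and both legs still squeezed at about 8 N; from the images I put the points about 5 to 6 mm deep and within about 0.5 mm of centre, but sign-off returned no verdict.

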